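# Seat a phone battery in a hold-to-test jig and hold its sprung lever at the stop

## Robot

A 6-joint arm with a two-finger parallel gripper is mounted at the origin on a cart in front of the work surface, level with it; the furniture and walls round the work are solid. World frame = base frame: x ahead of the robot, y to its left, z up, the work surface at z = 0. Lengths are in m, angles in rad, forces in N, time in s.
With the tool pointing down it reaches from about 0.325 to 0.9 m from the base axis. Payload 6.1 kg.
Tool frame: the origin (TCP) lies at the very end of the fingers, on their centre line; the grasp point (between the pads) lies env.grasp_offset behind it (env.grasp_offset is the distance from the TCP to the grasp point, in m); z points along the fingers, y is the line along which they close (so a half turn about z gives the same grasp; the last joint's range is limited). The gripper opens to 85 mm and grips with 20 to 120 N. Pads are 22 mm wide; open, the fingers measure 114 mm over their backs; the gripper's body (76 mm by 85 mm) begins 54 mm behind the grasp point. The pads swing forward as they close: fully open they stand 13 mm farther back than shut.
Start: joints at [-1.248, 0.22, 1.526, -0, 1.395, -0.126], TCP at [0.271, -0.563, 0.231] pointing down, gripper open.
Joint ranges: [-2.98, 2.98], [-0.91, 2.08], [0.09, 2.57], [-1.24, 4.39], [0.2, 2.65], [-2.68, 2.68]. Speed limits (rad/s): [2.57, 2.57, 3.01, 3.14, 3.14, 3.14].

## Interface

Orientations are given as a 3x3 rotation matrix whose columns are the frame's x, y, z axes.
In Python, from plant import env gives the robot as it stands.
- The arm moves only by the tool play_rows, never from a script. Its argument "targets" is one flat list of numbers, 4 for each row, row after row: the shift along the tool's x, y, z in cm, then the turn about the tool's z in rad. In form: [tx, ty, tz, roll, tx, ty, tz, roll, ...]. A call has 1 to 12 rows; each row shifts and turns the commanded pose from where the row before left it, along the tool's axes as they then stand; what a row does not reach is not made up. A row lasts 1/12 s, in which the tool goes at most 41.7 mm and 7.16 degrees, less where a joint would pass 70% of its speed; a pose out of reach is approached as far as the arm can. A call is refused whole if a number of a shift passes 4.17 or a number of a turn 0.125, either way. A call with a gripper value outside its range is refused whole. "grip" is the opening, from 0 (shut) to 1 (fully open), set as the call begins (left out, the last holds). The fingers move at their own pace and stop on an object; "newtons" is the grip in N (left out, the last holds). Time passes only in rows, so rows that do not move let the fingers close. It gives the time, the measured TCP pose, the force, the opening and the grip force at its end, in the units of the state.
- env.observe(): the state, without advancing time (a new reading comes with each control period).
- env.camera(name): name is "scene" or "top" or "wrist"; returns a dict with "image" (384x512x3 uint8, red, green, blue), "fx", "fy", "cx", "cy" (pixels), "view" (4x4, takes a point from world to camera coordinates). Camera axes: x right, y up, looking along -z (the intrinsics and any distortion apply to the point x, -y, -z); pixel columns grow to the right and rows downward; lengths in m; the calibration is good to about 2 mm. A picture is of the moment at which its call begins. There is no depth.
- env.hand_in(): hands the job in; it is judged then, once.
The state is a dict: "t": time; "joints": joint angles; "dq": joint speeds; "effort": joint torques, N m; "tcp_pos": TCP position; "ee_rot": TCP orientation; "force": force on the tool from outside, world axes, zero at the start; "torque": the same for the moment, N m; "grip_width": finger opening in m; "grip_force": force on a finger pad.
Only numpy, scipy, OpenCV 4.12 (cv2) and the standard library are available. Lean on these libraries where they do the work, as an engineer would, in place of code of your own. Each camera call takes 0.05 s, during which the arm holds its last target. There are 200 camera calls.

## Task

Put the loose phone battery into the pocket of the test jig, flat and fully home with its connector tab in the gap towards the lever, and let go of it. Then swing the jig's sprung lever by its crossbar, over towards the battery, all the way to its stop so that the contact foot presses on the battery, and finish while still holding it there: the lever springs back as soon as it is let go. Leave the other things on the bench where they are.

Things in the scene. Friction and masses are not known exactly. Their poses are not given: they have to be found in the camera images.
- battery: flat black phone battery lying loose, 45 g: a block 82 x 42 x 8 mm with a thin connector tab 20 mm long at one short end. Origin on the underside, on the middle line, 31 mm from the tab-end face of the block and 51 mm from the other (the block's middle is at x = -10 mm); x runs lengthwise to the tab, y across the 42 mm width, z up. Best gripped across the 42 mm at the block's middle.
- battery_tab (a point): point on the battery's connector tab, 45 mm from the battery's origin along its +x, on the middle line.
- test_jig: hold-to-test battery jig, fixed to the bench: grey base with aluminium top plate, 182 x 76 mm, its top (the pocket floor) 16 mm above the bench. Origin on the underside below the middle of the pocket; x points from the lever end to the pocket end (base from x = -114 to +68 mm), z up. Two brass terminals reach 30 mm above the bench at x = 58, y = +-14 mm.
- pocket_seat (a point): where the battery's origin lies when seated: on the floor, jig x = -10 mm, y = 0; battery x then opposes jig x. Pocket 86 x 46 mm (jig x = +-43, y = +-23) between white rails 6 mm high, inner top edge bevelled back 2 mm as a lead-in. Side rails are interrupted from x = -23 to +23, flat floor there, as room for fingers; the end rail by the lever has a 23 mm gap for the tab.
- lever_pivot (a point): middle of the lever's pivot axle, jig x = -82 mm, y = 0, 32 mm above the bench; the axle runs along the jig's y.
- test_lever (a joint): angle of the lever in rad: 0 at its sprung rest, leaning back away from the pocket; 1.10 at its hard stop, leaning over towards the pocket. A torsion spring drives it back to 0: at the crossbar it resists with about 2 N at the start and 10 N at the stop.
- lever_crossbar: black round bar 13 mm in diameter, 61 mm clear between the lever's two side plates: the place to push or grip, with fingertips between the plates. Origin at its middle; y along the bar, parallel to the pivot axle, 95 mm from it. At rest it is 71 mm from the axle towards jig -x and 95 mm above the bench; at the stop 24 mm towards jig +x and 124 mm above the bench.
- contact_foot: sprung contact foot, 10 x 36 mm, under the lever's nose; it slides up to 4 mm into the nose. At the lever's stop it presses on the top of the seated battery's tab end with about 3 N; at rest it is swung up clear of the pocket. Not to be handled.
- meter_stick: small flat inline meter with a plug, 30 x 77 x 12 mm, loose on the bench, a bystander. Origin on its underside.
- tape_roll: roll of tape lying flat, 82 mm across, 12 mm high, loose, a bystander. Origin at the middle of its underside.
- alcohol_jar: white round dispenser jar, 68 mm across, 94 mm high, loose, a bystander. Origin at the middle of its underside.

How it is judged:
By the outcome, as a careful person would: the job done as asked, in the order asked, and still so for the second after the job is handed in, while the arm keeps its last pose, push and grip.
It also fails if it takes over 54 s, if anything falls off the work surface, if the arm or the gripper's body presses on something with over 40 N, if the wrist force passes 120 N, or if a joint passes its speed limit or range.

## Working session

There is one attempt and no reset: what is moved stays moved. The work goes in short steps, Python scripts to look and compute and a tool call to move; the robot and the scene stay as the last step left them, time stands still between calls to the robot, and variables do not carry over. Pictures are saved under pics/ and viewed, at most 10 in all, crops included, and the job is handed in when it is done.

Besides the shell and the picture viewer there is one more tool, called after "Emit:" as name(argument=value, ...), one argument or row to a line, values as JSON. play_rows: Moves the arm, as the interface text tells. Its arguments: {"type":"object","properties":{"targets":{"type":"array"},"grip":{"type":"number"},"newtons":{"type":"number"}},"required":["targets"]}

```bash
mkdir -p pics; ls
python3 - <<'E'
from plant import env
import cv2,numpy as np
np.set_printoptions(precision=4,suppress=True)
for n in("scene","top"):
    c=env.camera(n); print(n,c["fx"],c["fy"],c["cx"],c["cy"],[k for k in c]);print(c["view"])
    cv2.imwrite(f"pics/{n}0.png",c["image"][:,:,::-1])
s=env.observe();print(s,env.grasp_offset)
E
```

```text
pics
scene 348.59180661270767 348.59180661270767 258.75996840670587 193.41159017043907 ['image', 'fx', 'fy', 'cx', 'cy', 'view']
[[ 0.6519 -0.7583  0.0058 -0.3765]
 [ 0.321   0.2828  0.9039 -0.2312]
 [-0.687  -0.5874  0.4277 -0.5527]
 [ 0.      0.      0.      1.    ]]
top 431.3326157604588 431.3326157604588 253.42241246050537 193.4605900328766 ['image', 'fx', 'fy', 'cx', 'cy', 'view']
[[-0.0185 -0.9998  0.0023 -0.0357]
 [ 0.9807 -0.0177  0.1948 -0.5341]
 [-0.1947  0.0059  0.9808 -0.9059]
 [ 0.      0.      0.      1.    ]]
{'t': 0.1, 'joints': array([-1.2481,  0.2212,  1.5275, -0.    ,  1.3947, -0.1261]), 'dq': array([ 0.0009, -0.0025, -0.0033,  0.0018,  0.0005,  0.0011]), 'effort': array([  0.001 , -49.8242, -39.0546,  -0.0002,   0.0056,  -0.    ]), 'tcp_pos': array([ 0.271 , -0.5626,  0.2303]), 'ee_rot': array([[ 0.9009,  0.4339, -0.0006],
       [ 0.4339, -0.9009,  0.0017],
       [ 0.0002, -0.0018, -1.    ]]), 'force': array([ 0.2847, -0.265 , -0.1957]), 'torque': array([0.0048, 0.0393, 0.0392]), 'grip_force': 0.0, 'grip_width': 0.08532428220199582} 0.0187
```

View pics/top0.png

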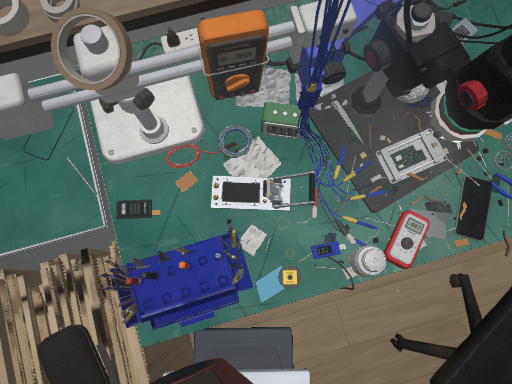

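View pics/scene0.png

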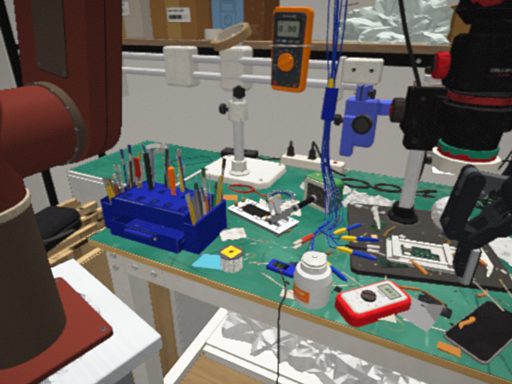

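The top view shows the jig at about (213–316, 175–208) with its lever on the right. A black block with an orange tab, probably the battery, lies at about (133, 209). The scene view shows the jig at about (265, 212). I'll zoom in next.

Run:
```python
import cv2,numpy as np
t=cv2.imread("pics/top0.png"); s=cv2.imread("pics/scene0.png")
a=cv2.resize(t[165:222,200:330],None,fx=6,fy=6,interpolation=cv2.INTER_CUBIC)[:, :780]
b=cv2.resize(t[190:225,105:170],None,fx=6,fy=6,interpolation=cv2.INTER_CUBIC)
o=np.zeros((600,800,3),np.uint8); o[:342,:780]=a; o[345:345+210,:390]=b
c=cv2.resize(s[180:240,220:340],None,fx=3.3,fy=3.3,interpolation=cv2.INTER_CUBIC); o[345:345+c.shape[0],400:400+c.shape[1]]=c
cv2.imwrite("pics/crop0.png",o)
```

```text
(no output)
```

View pics/crop0.png

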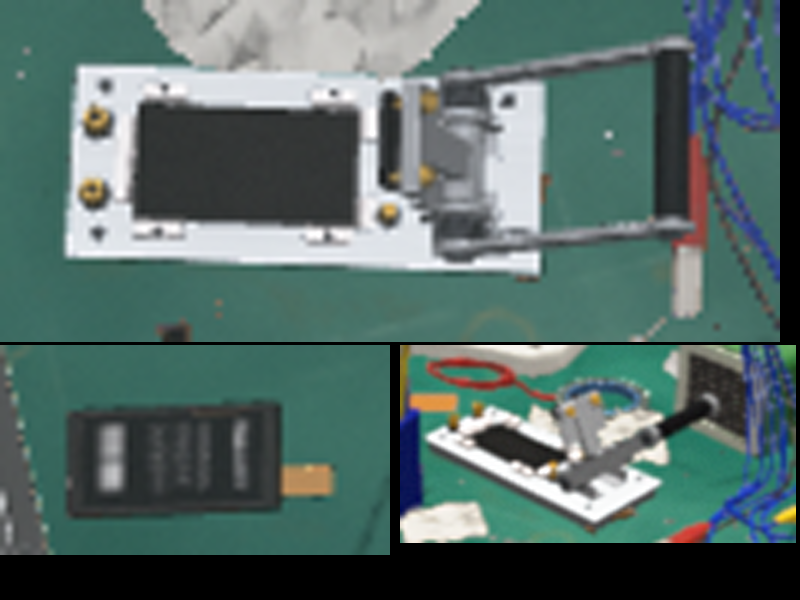

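The crop shows the jig's black pocket floor at top-view px (223–260, 182–203). The terminals are on the left and the lever and crossbar on the right, with the bar at about (312, 187). The battery block spans px (117–152, 257–275 in crop terms, about row 209) and its orange tab points right. So jig x is roughly world +y, and the battery needs almost no turning.

```bash
cat > h.py <<'E'
import cv2,numpy as np
np.set_printoptions(precision=4,suppress=True)
def ray(c,uv):
    d=np.array([(uv[0]-c["cx"])/c["fx"],-(uv[1]-c["cy"])/c["fy"],-1.]); V=c["view"]; R=V[:3,:3]
    return -R.T@V[:3,3], R.T@d
def plane(c,uv,z):
    o,d=ray(c,uv); return o+d*(z-o[2])/d[2]
def tri(pairs):
    A=np.zeros((3,3));b=np.zeros(3)
    for c,uv in pairs:
        o,d=ray(c,uv);d=d/np.linalg.norm(d);P=np.eye(3)-np.outer(d,d);A+=P;b+=P@o
    x=np.linalg.solve(A,b)
    return x,[float(np.linalg.norm((np.eye(3)-np.outer(d/np.linalg.norm(d),d/np.linalg.norm(d)))@(x-o))) for o,d in (ray(c,uv) for c,uv in pairs)]
def proj(c,p):
    q=c["view"][:3,:3]@p+c["view"][:3,3]; return np.array([c["cx"]+c["fx"]*q[0]/-q[2],c["cy"]-c["fy"]*q[1]/-q[2]])
E
python3 - <<'E'
from h import *; from plant import env
t=env.camera("top");s=env.camera("scene")
T=lambda x,y:(200+x/6-.4,165+y/6-.4)
B=lambda x,y:(105+x/6-.4,190+(y-345)/6-.4)
for n,p in dict(tl=(68,408),tr=(280,402),br=(280,508),bl=(68,515)).items(): print("bat",n,plane(t,B(*p),.008))
for p in((283,480),(334,480)): print("tab",plane(t,B(*p),.004))
for n,p in dict(tl=(78,66),tr=(545,82),br=(540,274),bl=(66,258)).items(): print("jig",n,plane(t,T(*p),.016))
for n,p in dict(tl=(137,100),tr=(358,108),br=(356,226),bl=(132,218)).items(): print("pocket",n,plane(t,T(*p),.016))
for p in((97,120),(93,188)): print("term",plane(t,T(*p),.03))
for p in((674,50),(672,224)): print("bar",plane(t,T(*p),.095))
S=lambda x,y:(220+(x-400)/3.3-.3,180+(y-345)/3.3-.3)
for a,b in [((670,60),(712,402)),((540,274),(597,532)),((545,82),(660,480)),((66,258),(428,440)),((97,120),(478,408)),((93,188),(452,425)),((672,222),(650,440))]: print("tri",*tri([(t,T(*a)),(s,S(*b))]))
print(-t["view"][:3,:3].T@t["view"][:3,3])
E
```

```text
bat tl [0.5323 0.2733 0.008 ]
bat tr [0.5331 0.1915 0.008 ]
bat br [0.4918 0.1903 0.008 ]
bat bl [0.4905 0.2715 0.008 ]
tab [0.5032 0.1904 0.004 ]
tab [0.5029 0.1707 0.004 ]
jig tl [0.5847 0.0485 0.016 ]
jig tr [ 0.5751 -0.1324  0.016 ]
jig br [ 0.4999 -0.1279  0.016 ]
jig bl [0.5093 0.0531 0.016 ]
pocket tl [0.5708 0.0257 0.016 ]
pocket tr [ 0.5661 -0.0597  0.016 ]
pocket br [ 0.5198 -0.058   0.016 ]
pocket bl [0.5244 0.0278 0.016 ]
term [0.56 0.04 0.03]
term [0.5337 0.0416 0.03  ]
bar [ 0.5675 -0.1714  0.095 ]
bar [ 0.5045 -0.1679  0.095 ]
tri [ 0.5654 -0.1723  0.0991] [0.003781179791659553, 0.0037811797916595534]
tri [ 0.5016 -0.1289  0.0064] [0.0002615232386275262, 0.0002615232386275379]
tri [ 0.5744 -0.1321  0.0188] [1.758723950282525e-05, 1.7587239502970122e-05]
tri [0.511  0.0523 0.0134] [0.0015755089143413036, 0.0015755089143412887]
tri [0.5603 0.0403 0.0281] [0.0002588142953239003, 0.0002588142953239329]
tri [0.5342 0.0433 0.0215] [0.0015398773562170526, 0.001539877356217176]
tri [ 0.5053 -0.1679  0.0926] [0.0004934099589189819, 0.0004934099589190864]
[ 0.3467 -0.0399  0.9927]
```

```bash
cat >> h.py <<'E'
def cmd(st,p,ang=None):
    """shift in tool axes (cm) and roll to bring TCP to p with tool x at world yaw ang (deg)"""
    R=st["ee_rot"]; d=R.T@(np.array(p)-st["tcp_pos"])*100
    a=np.degrees(np.arctan2(R[1,0],R[0,0])); r=None if ang is None else -np.radians((ang-a+180)%360-180)
    return d.round(2),a.round(2),r
E
python3 - <<'E'
from h import *; from plant import env
w=env.camera("wrist");st=env.observe()
V=w["view"];o=-V[:3,:3].T@V[:3,3];R=st["ee_rot"]
print("cam in tool",R.T@(o-st["tcp_pos"]));print("axes in tool (cols cam x,y,z)\n",R.T@V[:3,:3].T,w["fx"],w["cx"],w["cy"])
print(cmd(st,(.47,-.05,.29),90))
# wires
t=env.camera("top");s=env.camera("scene")
print(tri([(t,(312,97)),(s,(330,103))]))
E
```

```text
cam in tool [ 0.0817 -0.0002 -0.1427]
axes in tool (cols cam x,y,z)
 [[-0.0002  0.9492  0.3145]
 [ 1.      0.      0.0006]
 [ 0.0005  0.3145 -0.9492]] 336.6818701875393 259.68282778859447 186.78453371444897
(array([ 40.17, -37.58,  -5.89]), np.float64(25.71), np.float64(-1.122009975078028))
(array([ 0.6518, -0.1473,  0.2966]), [0.0009080642371505081, 0.000908064237150624])
```

Emit:
play_rows(
  targets=[3, -2.26, -0.12, 0, 3, -2.26, -0.12, 0, 3, -2.26, -0.12, 0, 3, -2.26, -0.12, 0, 3, -2.26, -0.12, 0, 3, -2.26, -0.12, 0, 3, -2.26, -0.12, 0, 3, -2.26, -0.12, 0, 3, -2.26, -0.12, 0, 3, -2.26, -0.12, 0, 3, -2.26, -0.12, 0, 3, -2.26, -0.12, 0],
)

```text
t: 1.35
tcp_pos: [0.4784, -0.1608, 0.2461]
ee_rot: [[0.901, 0.434, 0.001], [0.434, -0.901, -0.0], [0.001, 0.001, -1.0]]
force: [-0.1, -0.1, -0.1]
grip_width: 0.0853
grip_force: 0.0
```

Emit:
play_rows(
  targets=[3, -2.26, -0.12, 0, 3, -2.26, -0.12, 0, 3, -2.26, -0.12, 0, 0, 0, 0, -0.124, 0, 0, 0, -0.124, 0, 0, 0, -0.124, 0, 0, 0, -0.124, 0, 0, 0, -0.124, 0, 0, 0, -0.124, 0, 0, 0, -0.124, 0, 0, 0, -0.124, 0, 0, 0, -0.124],
)

```text
t: 2.35
tcp_pos: [0.5295, -0.0624, 0.2494]
ee_rot: [[-0.0, 1.0, 0.0], [1.0, 0.0, 0.0], [0.0, 0.0, -1.0]]
force: [0.4, -0.0, 0.1]
grip_width: 0.0854
grip_force: 0.0
```

Run:
```python
from h import *; from plant import env
st=env.observe();w=env.camera("wrist")
print(st["t"],st["tcp_pos"],cmd(st,(.512,.2,.2),90),st["joints"])
cv2.imwrite("pics/w1.png",w["image"][:,:,::-1]); np.savez("w1.npz",**w)
```

```text
2.35 [ 0.5295 -0.0624  0.2494] (array([26.24, -1.75,  4.94]), np.float64(90.01), np.float64(0.0002104943335846919)) [-0.2652 -0.012   1.7436  0.      1.4099 -0.2655]
```

View pics/w1.png

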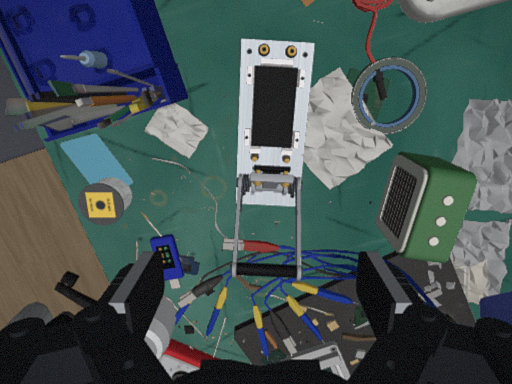

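The wrist view shows the pocket's black floor at about (252–298, 66–148) and the terminals at (264, 49) and (291, 50). The crossbar is at about (267, 270). The wires lie on the bench behind it, and the tape roll at (388, 95) is clear. Next I'll move over to the battery.

Emit:
play_rows(
  targets=[3.2, -0.2, 0.6, 0, 3.2, -0.2, 0.6, 0, 3.2, -0.2, 0.6, 0, 3.2, -0.2, 0.6, 0, 3.2, -0.2, 0.6, 0, 3.2, -0.2, 0.6, 0, 3.2, -0.2, 0.6, 0, 3.2, -0.2, 0.6, 0, 0, 0, 0, 0, 0, 0, 0, 0],
)

```text
t: 3.23
tcp_pos: [0.5143, 0.195, 0.2008]
ee_rot: [[0.005, 1.0, -0.001], [1.0, -0.005, -0.0], [-0.0, -0.001, -1.0]]
force: [-0.1, -0.0, -0.3]
grip_width: 0.0855
grip_force: 0.0
```

Run:
```python
from h import *; from plant import env
st=env.observe();w=env.camera("wrist")
print(st["t"],st["tcp_pos"],st["joints"])
cv2.imwrite("pics/w2.png",w["image"][:,:,::-1]); np.savez("w2.npz",**w)
w1=np.load("w1.npz"); im=w1["image"]; 
big=cv2.resize(im[30:210,225:325],None,fx=3.3,fy=3.3,interpolation=cv2.INTER_CUBIC)[:,:,::-1]
o=np.zeros((600,800,3),np.uint8); o[:594,:330]=big; o[:352,335:800]=cv2.resize(w["image"][:,:,::-1],(465,352))
cv2.imwrite("pics/w2c.png",o)
```

```text
3.2333 [0.5143 0.195  0.2008] [ 0.2191  0.0666  1.7558 -0.0002  1.3203  0.2241]
```

View pics/w2c.png

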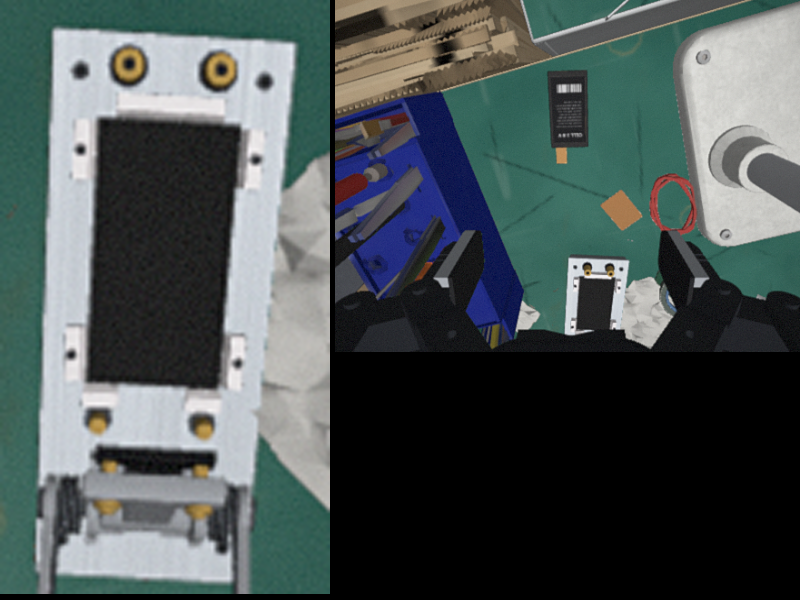

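In the w1 crop, the tab gap lies between the two end rails, roughly centred on the pocket. In w2, the battery block is at about (239–278, 77–160) with the tab pointing down towards the jig. I'll extract both with masks.

```bash
cat >> h.py <<'E'
def darkrect(c,box,th=75):
    x0,y0,x1,y1=box; g=c["image"][y0:y1,x0:x1].max(2).astype(np.uint8)
    g=cv2.GaussianBlur(cv2.resize(g,None,fx=4,fy=4,interpolation=cv2.INTER_CUBIC),(7,7),0)
    m=cv2.morphologyEx((g<th).astype(np.uint8),cv2.MORPH_CLOSE,np.ones((25,25)))
    m=cv2.morphologyEx(m,cv2.MORPH_OPEN,np.ones((25,25)))
    k=max(cv2.findContours(m,0,1)[0],key=cv2.contourArea)
    k=cv2.convexHull(k)
    e=.02*cv2.arcLength(k,True)
    p=cv2.approxPolyDP(k,e,True)[:,0]
    return (p+.5)/4-.5+[x0,y0]
E
python3 - <<'E'
from h import *
w1=dict(np.load("w1.npz"));w2=dict(np.load("w2.npz"))
def show(n,c,box,z,th=75):
    p=darkrect(c,box,th);P=np.array([plane(c,q,z) for q in p]);print(n,len(p));print(np.c_[p,P]); print(P.mean(0),[np.linalg.norm(P[i]-P[i-1]).round(4) for i in range(len(P))],[np.degrees(np.arctan2(*(P[i]-P[i-1])[1::-1])).round(1) for i in range(len(P))])
show("pocket w1",w1,(245,58,308,152),.016,75)
show("bat w2",w2,(225,65,295,172),.008,70)
w=w2; m=cv2.inRange(cv2.cvtColor(w["image"][155:185,235:275],cv2.COLOR_RGB2HSV),(5,110,120),(20,255,255)); print("tab px",cv2.boundingRect(m), plane(w,np.array(cv2.moments(m,True)["m10"])/m.astype(bool).sum()*np.array([1,0])+[235,155+cv2.moments(m,True)["m01"]/m.astype(bool).sum()],.004))
E
```

```text
pocket w1 4
[[254.875   65.875    0.5253   0.0283   0.016 ]
 [297.125   68.875    0.5699   0.0253   0.016 ]
 [289.375  147.125    0.564   -0.0584   0.016 ]
 [251.125  144.625    0.5207  -0.0555   0.016 ]]
[ 0.545  -0.0151  0.016 ] [np.float64(0.0839), np.float64(0.0447), np.float64(0.0839), np.float64(0.0434)] [np.float64(86.8), np.float64(-3.8), np.float64(-94.0), np.float64(176.2)]
bat w2 4
[[276.625   76.375    0.5314   0.2752   0.008 ]
 [278.125  158.875    0.5338   0.195    0.008 ]
 [238.125  159.875    0.4929   0.1942   0.008 ]
 [233.875   77.625    0.4909   0.2743   0.008 ]]
[0.5123 0.2347 0.008 ] [np.float64(0.0405), np.float64(0.0802), np.float64(0.0409), np.float64(0.0801)] [np.float64(1.3), np.float64(-88.3), np.float64(-178.8), np.float64(91.4)]
tab px (9, 6, 11, 17) [0.5037 0.1833 0.004 ]
```

Emit:
play_rows(
  targets=[0.6, 0, 1, 0, 0.6, 0, 1, 0, 0.6, 0, 1, 0, 0.6, 0, 1, 0, 0.6, 0, 1, 0, 0.6, 0, 1, 0, 0, 0, 0, 0, 0, 0, 0, 0],
)

```text
t: 3.95
tcp_pos: [0.5146, 0.2298, 0.1401]
ee_rot: [[0.005, 1.0, -0.002], [1.0, -0.005, -0.001], [-0.001, -0.002, -1.0]]
force: [-1.2, -0.6, -0.3]
grip_width: 0.0856
grip_force: 0.0
```

Run:
```python
from h import *; from plant import env
st=env.observe();w=env.camera("wrist"); np.savez("w3.npz",**w); print(st["t"],st["tcp_pos"])
w2=dict(np.load("w2.npz"))
c=[proj(w,np.array([x,y,.008])) for x in(.485,.54) for y in (.165,.28)];c=np.array(c);print(c)
b=[int(v) for v in (*np.maximum(c.min(0),0),*np.minimum(c.max(0),[511,383]))]
p=darkrect(w,b,70);q=darkrect(w2,(225,65,295,172),70);print(p,q)
for a in p:
    P=plane(w,a,.008); k=min(q,key=lambda v:np.linalg.norm(plane(w2,v,.008)-P)); print("plane",P,"tri",*tri([(w,a),(w2,k)]))
cv2.imwrite("pics/w3.png",w["image"][:,:,::-1])
```

```text
3.95 [0.5146 0.2298 0.1401]
[[227.1985 244.163 ]
 [222.0575 116.2186]
 [287.4972 243.892 ]
 [290.4442 115.8445]]
[[279.125 121.125]
 [281.125 213.125]
 [234.875 214.625]
 [229.125 123.875]] [[276.625  76.375]
 [278.125 158.875]
 [238.125 159.875]
 [233.875  77.625]]
plane [0.531  0.2758 0.008 ] tri [0.5315 0.2751 0.0025] [0.00021123035082628314, 0.00021123035082671622]
plane [0.5337 0.1954 0.008 ] tri [0.5339 0.1945 0.006 ] [2.0871751296001008e-05, 2.0871751295933984e-05]
plane [0.4928 0.1942 0.008 ] tri [0.4929 0.1942 0.0082] [2.4178787831388144e-05, 2.4178787831423445e-05]
plane [0.4905 0.2739 0.008 ] tri [0.491  0.2743 0.0115] [0.0001782242218314378, 0.00017822422183142575]
```

View pics/w3.png

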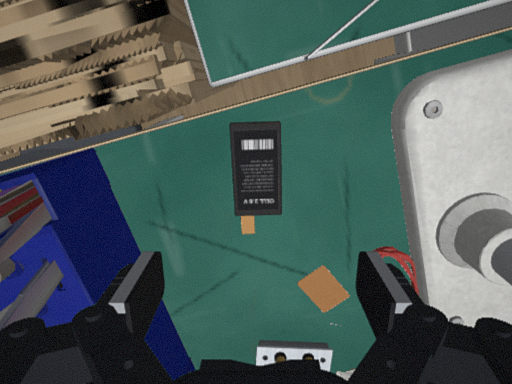

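The battery is clear in w3 at about (229–281, 121–215), with an average triangulated top height of about 7 mm. Descending to grasp it across its width.

Emit:
play_rows(
  targets=[0.3, -0.2, 1.5, -0.028, 0, 0, 1.5, 0, 0, 0, 1.5, 0, 0, 0, 1.5, 0, 0, 0, 1.5, 0, 0, 0, 1.5, 0, 0, 0, 1.5, 0, 0, 0, 1.2, 0, 0, 0, 1, 0, 0, 0, 0.7, 0, 0, 0, 0.5, 0, 0, 0, 0, 0],
)

```text
t: 5.0
tcp_pos: [0.5128, 0.2325, 0.0015]
ee_rot: [[-0.022, 1.0, -0.001], [1.0, 0.022, -0.0], [-0.0, -0.001, -1.0]]
force: [0.1, 0.3, 0.1]
grip_width: 0.0852
grip_force: 0.0
```

Emit:
play_rows(
  targets=[0, 0, 0, 0, 0, 0, 0, 0, 0, 0, 0, 0, 0, 0, 0, 0, 0, 0, 0, 0, 0, 0, 0, 0, 0, 0, 0, 0, 0, 0, 0, 0],
  grip=0.3,
  newtons=25,
)

```text
t: 5.67
tcp_pos: [0.5139, 0.2329, 0.0032]
ee_rot: [[-0.022, 1.0, 0.001], [1.0, 0.022, 0.0], [0.0, 0.001, -1.0]]
force: [-1.1, 0.2, 6.8]
grip_width: 0.0409
grip_force: 25.4
```

Emit:
play_rows(
  targets=[0, 0, -0.5, 0, 0, 0, -1, 0, 0, 0, -1.5, 0, 0, 0, -1.5, 0, 0, 0, -1.5, 0, 0, 0, -1.5, 0, 0, 0, -1.5, 0, 0, 0, 0, 0],
)

```text
t: 6.33
tcp_pos: [0.5157, 0.2334, 0.0964]
ee_rot: [[-0.022, 1.0, 0.006], [1.0, 0.022, 0.002], [0.002, 0.006, -1.0]]
force: [1.1, 0.1, 0.6]
grip_width: 0.0409
grip_force: 25.4
```

Emit:
play_rows(
  targets=[-1, 0.1, 0, 0, -2, 0.2, 0, 0, -3, 0.3, 0, 0, -3, 0.3, 0, 0, -3, 0.3, 0, 0, -3, 0.3, 0, 0, -3, 0.3, 0, 0, -3, 0.3, 0, 0, -2.5, 0.3, 0, 0, -1.5, 0.3, 0, 0.079, 0, 0, 0, 0, 0, 0, 0, 0],
)

```text
t: 7.33
tcp_pos: [0.5448, -0.0177, 0.0911]
ee_rot: [[0.058, 0.998, -0.002], [0.998, -0.058, 0.001], [0.0, -0.002, -1.0]]
force: [0.5, 0.9, -0.9]
grip_width: 0.0409
grip_force: 25.4
```

Run:
```python
from h import *; from plant import env
st=env.observe();w=env.camera("wrist"); np.savez("w4.npz",**w); print(st["t"],st["tcp_pos"],st["ee_rot"][:,0],st["grip_width"],st["grip_force"])
cv2.imwrite("pics/w4.png",w["image"][:,:,::-1])
```

```text
7.3333 [ 0.5448 -0.0177  0.0911] [0.0579 0.9983 0.0004] 0.040877980019072536 25.439921021461487
```

View pics/w4.png

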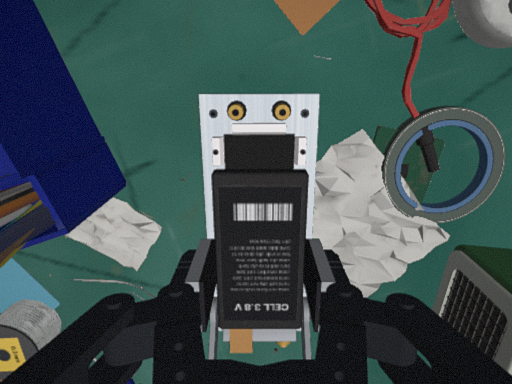

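The battery is held level. Its far end runs from about (213, 170) to (306, 170), with the terminals at (236, 112) and (283, 111) and the pocket's end rail at about row 130. I'll work out the residual offset from this.

Run:
```python
from h import *; from plant import env
st=env.observe();w=dict(np.load("w4.npz"));R=st["ee_rot"];T=st["tcp_pos"]
f=lambda uv,z:(R.T@(plane(w,uv,z)-T)*1000).round(1)
im=w["image"];hsv=cv2.cvtColor(im,cv2.COLOR_RGB2HSV)
m=cv2.inRange(hsv[95:125,215:305],(10,100,60),(35,255,255));n,l,s,c=cv2.connectedComponentsWithStats(m)
for i in range(1,n):
    if s[i][4]>30: u=c[i]+[215,95]; print("term",u,s[i],plane(w,u,.03),f(u,.03))
g=im.max(2).astype(int)
for col in(225,245,260,275,292): print(col,g[124:192,col])
for row in(172,178,190,215,235): print(row,np.r_[g[row,205:222]],g[row,298:316])
```

```text
term [235.8791 111.0604] [ 13   9  16  16 182] [0.5347 0.0444 0.03  ] [ 60.4 -13.3  61.3]
term [281.6057 111.0229] [ 60   8  15  17 175] [0.5618 0.0428 0.03  ] [60.4 13.8 61.2]
225 [219 216 216 218 218 217 215 217 223 190 107  31  28  34  29  30  31  23
  29  27  29  31  35  33  30  35  42  40  39  42  39  39  53  46  47  35
  35  52  54  74  90  89  87  94  75  37   6  24  24  39  38  41  52  51
  42  50  56  46  50  52  49  58  52  41  40  33  36  31]
245 [209 234 231 230 229 231 232 229 178 148 113  57  33  36  34  40  37  34
  34  38  39  31  34  37  34  35  31  37  33  35  37  40  38  39  33  33
  42  32  36  31  37  39  35  34  30  29  22  25  32  37  44  52  52  43
  43  48  47  48  51  48  52  58  53  36  38  39  32  35]
260 [215 238 232 231 231 231 233 229 178 149  99  44  31  31  39  39  35  36
  28  33  37  34  31  33  31  34  39  40  35  36  37  34  42  30  40  34
  41  37  33  33  33  39  35  37  28  22  30  30  27  36  38  49  52  49
  48  50  54  46  52  52  50  56  48  34  27  40  39  35]
275 [220 236 232 232 231 232 232 229 175 152 100  43  32  40  33  38  40  42
  3
[... 521 characters left out ...]
4  19  18  24  29  21  33  21  26] [ 18  28  28  24  22  27  24  12  45 156 215 221 220 216 219 219 222 174]
178 [217 214 216 215 217 219 123  46  39  49  50  46  49  46  48  50  45] [ 49  51  47  48  50  46  52  49  44  43 120 210 224 220 220 218 215 178]
190 [204 212 215 220 213 215 209 102  35  36  53  53  47  47  37  32  35] [ 41  36  35  38  48  53  52  50  34  62 208 224 214 218 220 219 181 181]
215 [119 199 214 211 220 217 220 215 115  33  39  52  53  50  46  35  33] [ 34  34  49  54  48  48  48  38  82 205 219 212 215 212 215 189 191 192]
235 [ 93  97 202 214 216 219 220 216 217 111  39  39  47  49  52  35  39] [ 32  43  61  53  51  49  39  83 206 215 213 212 213 209 194 193 193 192]
```

Run:
```python
from h import *; from plant import env
st=env.observe();w=dict(np.load("w4.npz"));R=st["ee_rot"];T=st["tcp_pos"]
f=lambda uv,z:(R.T@(plane(w,uv,z)-T)*1000).round(1)
for uv,z in(((260,168.5),.088),((260,169.5),.088),((260,172),.096),((211.8,190),.096),((307.2,190),.096),((213,215),.096),((306.3,215),.096),((260,131.7),.022),((260,134),.017),((220,134),.016),((240,326),.096),((230,340),.09),((252,340),.09)): print(uv,z,f(uv,z))
```

```text
(260, 168.5) 0.088 [40.9  0.8  3.2]
(260, 169.5) 0.088 [40.4  0.8  3.2]
(260, 172) 0.096 [41.5  0.8 -4.8]
(211.8, 190) 0.096 [ 33.5 -20.1  -4.8]
(307.2, 190) 0.096 [33.4 21.2 -4.8]
(213, 215) 0.096 [ 21.7 -20.1  -4.8]
(306.3, 215) 0.096 [21.7 21.3 -4.8]
(260, 131.7) 0.022 [46.8  1.  69.2]
(260, 134) 0.017 [44.6  1.  74.2]
(220, 134) 0.016 [ 44.4 -24.9  75.3]
(240, 326) 0.096 [-38.4  -9.3  -4.8]
(230, 340) 0.09 [-52.7 -15.2   1.2]
(252, 340) 0.09 [-52.7  -3.5   1.2]
```

The battery's middle sits at tool x ≈ 0.0, y ≈ +0.6 mm, and the pocket's middle at x ≈ +2.1, y ≈ +0.3 mm. I'll shift by that much and lower it.

Emit:
play_rows(
  targets=[0.21, -0.03, 0.5, 0, 0, 0, 1, 0, 0, 0, 1, 0, 0, 0, 1, 0, 0, 0, 1, 0, 0, 0, 0.7, 0, 0, 0, 0.4, 0, 0, 0, 0.3, 0, 0, 0, 0.3, 0, 0, 0, 0, 0, 0, 0, 0, 0],
)

```text
t: 8.3
tcp_pos: [0.5459, -0.0146, 0.0305]
ee_rot: [[0.057, 0.998, 0.0], [0.998, -0.057, -0.0], [-0.0, 0.0, -1.0]]
force: [-0.2, 0.8, 0.1]
grip_width: 0.0409
grip_force: 25.4
```

Emit:
play_rows(
  targets=[0, 0, 0.2, 0, 0, 0, 0.2, 0, 0, 0, 0.2, 0, 0, 0, 0.2, 0, 0, 0, 0.15, 0, 0, 0, 0, 0, 0, 0, 0, 0],
)

```text
t: 8.88
tcp_pos: [0.5455, -0.0145, 0.0206]
ee_rot: [[0.057, 0.998, -0.0], [0.998, -0.057, 0.0], [0.0, -0.0, -1.0]]
force: [-0.3, -0.3, -0.6]
grip_width: 0.0406
grip_force: 25.4
```

Emit:
play_rows(
  targets=[-0.08, 0, 0, 0, 0, 0, 0.1, 0, 0, 0, 0.1, 0, 0, 0, 0.1, 0, 0, 0, 0, 0, 0, 0, 0, 0],
)

```text
t: 9.38
tcp_pos: [0.5458, -0.0155, 0.0192]
ee_rot: [[0.057, 0.998, 0.0], [0.998, -0.057, -0.0], [-0.0, 0.0, -1.0]]
force: [-4.3, 1.3, 11.1]
grip_width: 0.0407
grip_force: 26.6
```

Emit:
play_rows(
  targets=[0, 0, 0, 0, 0, 0, 0, 0, 0, 0, 0, 0, 0, 0, 0, 0, 0, 0, 0, 0, 0, 0, 0, 0],
  grip=0.8,
)

```text
t: 9.88
tcp_pos: [0.5454, -0.0153, 0.0176]
ee_rot: [[0.057, 0.998, -0.0], [0.998, -0.057, 0.0], [0.0, -0.0, -1.0]]
force: [0.1, -0.1, 0.7]
grip_width: 0.0681
grip_force: 0.0
```

Emit:
play_rows(
  targets=[0, 0, -0.5, 0, 0, 0, -1, 0, 0, 0, -2, 0, 0, 0, -3, 0, 0, 0, -3, 0, 0, 0, -3, 0, 0, 0, -2, 0, 0, 0, -1, 0, 0, 0, 0, 0, 0, 0, 0, 0],
)

```text
t: 10.72
tcp_pos: [0.5456, -0.0153, 0.1729]
ee_rot: [[0.057, 0.998, 0.001], [0.998, -0.057, -0.0], [-0.0, 0.001, -1.0]]
force: [-0.2, -0.1, -1.0]
grip_width: 0.0682
grip_force: 0.0
```

Run:
```python
from h import *; from plant import env
st=env.observe();w=env.camera("wrist"); np.savez("w5.npz",**w); print(st["t"],st["tcp_pos"],st["ee_rot"][:,0])
t=env.camera("top");s=env.camera("scene");np.savez("t5.npz",**t);np.savez("s5.npz",**s)
o=np.zeros((600,800,3),np.uint8)
c=[cv2.resize(w["image"][130:384,180:350],None,fx=2.3,fy=2.3,interpolation=cv2.INTER_CUBIC)[:,:,::-1]]
o[:c[0].shape[0],:c[0].shape[1]]=c[0]
d=cv2.resize(s["image"][180:250,220:340],None,fx=3.3,fy=3.3,interpolation=cv2.INTER_CUBIC)[:,:,::-1]; o[:d.shape[0],400:400+d.shape[1]]=d
cv2.imwrite("pics/c5.png",o)
```

```text
10.7167 [ 0.5456 -0.0153  0.1729] [ 0.0569  0.9984 -0.0001]
```

View pics/c5.png

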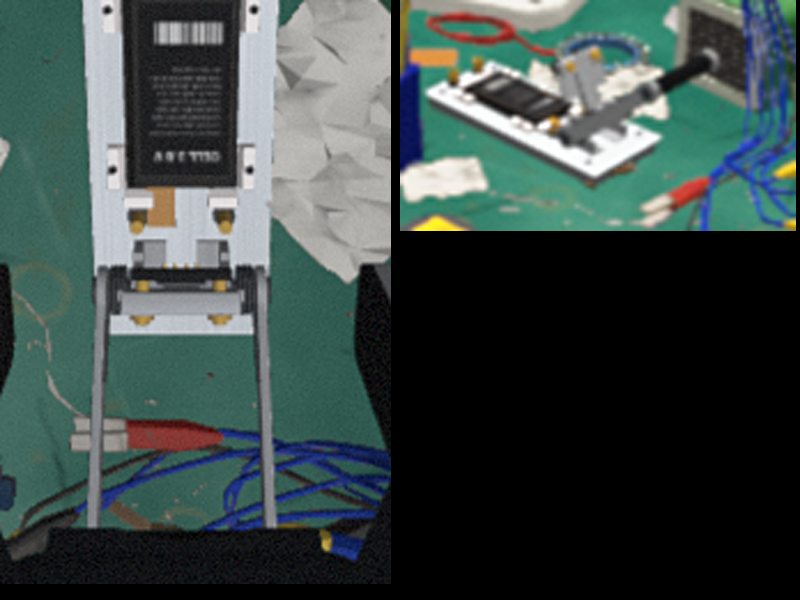

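The battery sits inside the rails with the tab in the gap towards the lever. I'll check the seating height numerically and head to the crossbar.

Emit:
play_rows(
  targets=[-1.5, 0, 0, 0, -3, 0, 0, 0, -3, 0, 0, 0, -3, 0, 0, 0, -3, 0, 0, 0, -1.86, 0, 0, 0, 0, 0, 0, -0.121, 0, 0, 0, -0.121, 0, 0, 0, -0.121, 0, 0, 0, -0.121, 0, 0, 0, -0.121, 0, 0, 0, -0.121],
  grip=0.5,
)

```text
t: 11.87
tcp_pos: [0.5358, -0.1684, 0.1707]
ee_rot: [[-0.625, 0.781, -0.003], [0.781, 0.625, 0.001], [0.003, -0.002, -1.0]]
force: [-0.6, 0.5, -0.1]
grip_width: 0.0429
grip_force: 0.0
```

Emit:
play_rows(
  targets=[0, 0, 0, -0.121, 0, 0, 0, -0.121, 0, 0, 0, -0.121, 0, 0, 0, -0.121, 0, 0, 0, -0.121, 0, 0, 0, -0.121, 0, 0, 0, -0.119, 0, 0, 0, 0, 0, 0, 0, 0],
)

```text
t: 12.62
tcp_pos: [0.5361, -0.1684, 0.1713]
ee_rot: [[-0.998, 0.06, -0.002], [0.06, 0.998, 0.001], [0.002, 0.001, -1.0]]
force: [0.7, 0.0, 0.5]
grip_width: 0.0426
grip_force: 0.0
```

Run:
```python
from h import *; from plant import env
st=env.observe();print(st["t"],st["tcp_pos"],st["ee_rot"],st["joints"],st["grip_width"])
print(cmd(st,(.5366,-.1687,.0763),176.7))
w5=dict(np.load("w5.npz"));t=env.camera("top")
p=darkrect(w5,(222,118,292,222),90)
print(p,[plane(w5,q,.024) for q in p])
g=t["image"].max(2)
for q in p:
    a=proj(t,plane(w5,q,.024));b=proj(t,plane(w5,q,.016)); print("top px if z=24:",a," z=16:",b)
b=darkrect(t,(213,176,268,208),90);print(b,[plane(t,q,.024) for q in b])
w=env.camera("wrist");im=w["image"].copy()
np.savez("w6.npz",**w); cv2.imwrite("pics/w6.png",im[:,:,::-1])
for y in(-.0305,.0305): print(proj(w,np.array([.5366+y,-.1687-.057*y,.095])))
```

```text
12.6167 [ 0.5361 -0.1684  0.1713] [[-0.9982  0.0603 -0.0023]
 [ 0.0603  0.9982  0.0011]
 [ 0.0024  0.001  -1.    ]] [-0.4446  0.123   1.7526 -0.      1.2685 -1.9551] 0.042640639442456836
(array([-0.08, -0.04,  9.5 ]), np.float64(176.54), np.float64(-0.002748609243336314))
[[283.125 121.375]
 [282.375 209.875]
 [235.125 210.875]
 [232.625 121.625]] [array([0.5689, 0.0272, 0.024 ]), array([ 0.5653, -0.0545,  0.024 ]), array([ 0.5212, -0.053 ,  0.024 ]), array([0.5257, 0.0295, 0.024 ])]
top px if z=24: [221.5285 181.2838]  z=16: [222.2293 181.8302]
top px if z=24: [257.0741 182.1808]  z=16: [258.46   182.7446]
top px if z=24: [256.7839 201.0691]  z=16: [258.1764 202.0051]
top px if z=24: [220.6091 199.7806]  z=16: [221.2982 200.6912]
[[267.375 180.125]
 [267.375 188.375]
 [258.375 201.625]
 [222.375 199.875]
 [223.375 181.875]] [array([ 0.5698, -0.0784,  0.024 ]), array([ 0.5504, -0.0779,  0.024 ]), array([ 0.5198, -0.0566,  0.024 ]), array([0.5254, 0.0255, 0.024 ]), array([0.5675, 0.023 , 0.024 ])]
[258.1956 154.6903]
[258.6396 237.3949]
```

View pics/w6.png

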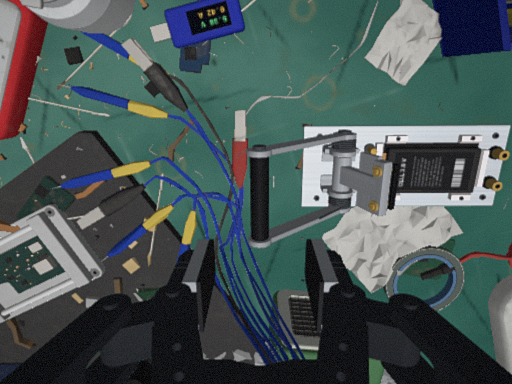

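The bar lies at columns 250–268 (centre about 259), matching the prediction of 258.4. It is centred between the fingers and the battery is seated in the jig. Descending onto the bar.

Emit:
play_rows(
  targets=[0, 0.05, 1, 0, 0, 0, 1.5, 0, 0, 0, 1.5, 0, 0, 0, 1.2, 0, 0, 0, 1, 0, 0, 0, 0.9, 0, 0, 0, 0.8, 0, 0, 0, 0.7, 0, 0, 0, 0.5, 0, 0, 0, 0.4, 0, 0, 0, 0, 0],
)

```text
t: 13.63
tcp_pos: [0.5365, -0.168, 0.077]
ee_rot: [[-0.998, 0.057, -0.001], [0.057, 0.998, 0.0], [0.001, 0.0, -1.0]]
force: [0.3, 0.2, 0.3]
grip_width: 0.0428
grip_force: 0.0
```

Emit:
play_rows(
  targets=[0, 0, 0, 0, 0, 0, 0, 0, 0, 0, 0, 0, 0, 0, 0, 0, 0, 0, 0, 0, 0, 0, 0, 0, 0, 0, 0, 0],
  grip=0.05,
  newtons=30,
)

```text
t: 14.22
tcp_pos: [0.5373, -0.1687, 0.0784]
ee_rot: [[-0.998, 0.057, 0.001], [0.057, 0.998, -0.001], [-0.001, -0.001, -1.0]]
force: [-0.7, -2.7, 2.5]
grip_width: 0.0118
grip_force: 29.4
```

Emit:
play_rows(
  targets=[0, 0.3, -0.31, 0, 0, 0.3, -0.31, 0, 0, 0.33, -0.28, 0, 0, 0.33, -0.28, 0, 0, 0.36, -0.25, 0, 0, 0.36, -0.25, 0, 0, 0.37, -0.22, 0, 0, 0.38, -0.21, 0, 0, 0.39, -0.19, 0, 0, 0.4, -0.18, 0, 0, 0.41, -0.15, 0, 0, 0.41, -0.14, 0],
)

```text
t: 15.22
tcp_pos: [0.5397, -0.1257, 0.1064]
ee_rot: [[-0.998, 0.057, 0.001], [0.057, 0.998, -0.002], [-0.001, -0.002, -1.0]]
force: [-0.7, -6.6, 2.9]
grip_width: 0.0121
grip_force: 29.5
```

Run:
```python
from h import *; from plant import env
st=env.observe();print(st["t"],st["tcp_pos"],st["force"],st["grip_width"],st["grip_force"])
d=(st["tcp_pos"]-[.5453,-.0157,0])[:2]@[.057,.998]; print("bar rel pivot",d+.082,st["tcp_pos"][2]+.0187-.032)
```

```text
15.2167 [ 0.5397 -0.1257  0.1064] [-0.7237 -6.5642  2.9144] 0.012065048564517884 29.497712552547455
bar rel pivot -0.02813847946994298 0.09313612208406263
```

Following the arc as predicted. Now the second half.

Emit:
play_rows(
  targets=[0, 0.42, -0.11, 0, 0, 0.42, -0.1, 0, 0, 0.43, -0.07, 0, 0, 0.43, -0.07, 0, 0, 0.43, -0.03, 0, 0, 0.44, -0.03, 0, 0, 0.43, 0.01, 0, 0, 0.44, 0.01, 0, 0, 0.43, 0.05, 0, 0, 0.43, 0.06, 0, 0, 0.42, 0.09, 0, 0, 0.43, 0.09, 0],
)

```text
t: 16.22
tcp_pos: [0.5425, -0.0745, 0.108]
ee_rot: [[-0.998, 0.057, 0.001], [0.057, 0.998, -0.003], [-0.001, -0.003, -1.0]]
force: [-3.7, -8.6, 7.1]
grip_width: 0.012
grip_force: 30.0
```

Emit:
play_rows(
  targets=[0, 0.1, 0.03, 0, 0, 0.1, 0.03, 0, 0, 0, 0, 0, 0, 0, 0, 0],
)

```text
t: 16.55
tcp_pos: [0.5426, -0.0737, 0.1077]
ee_rot: [[-0.998, 0.057, 0.001], [0.057, 0.998, -0.004], [-0.001, -0.004, -1.0]]
force: [-4.7, -10.0, 9.3]
grip_width: 0.0118
grip_force: 30.2
```

Run:
```python
from h import *; from plant import env
st=env.observe();print(st["t"],st["tcp_pos"],st["force"],st["grip_width"],st["grip_force"])
d=(st["tcp_pos"]-[.5453,-.0157,0])[:2]@[.057,.998]; print("bar rel pivot",d+.082,st["tcp_pos"][2]+.0187-.032)
```

```text
16.55 [ 0.5426 -0.0737  0.1077] [-4.7422 -9.9773  9.2764] 0.01179096778011042 30.23847609758377
bar rel pivot 0.023992823399847228 0.09439606915215837
```

Emit:
play_rows(
  targets=[0, 0.1, 0.03, 0, 0, 0.1, 0.03, 0, 0, 0, 0, 0, 0, 0, 0, 0, 0, 0, 0, 0],
)

```text
t: 16.97
tcp_pos: [0.5427, -0.0734, 0.1076]
ee_rot: [[-0.998, 0.057, 0.001], [0.057, 0.998, -0.007], [-0.001, -0.007, -1.0]]
force: [-5.9, -16.7, 11.7]
grip_width: 0.0119
grip_force: 30.6
```

Emit:
play_rows(
  targets=[0, 0.1, 0.03, 0, 0, 0.1, 0.03, 0, 0, 0, 0, 0, 0, 0, 0, 0, 0, 0, 0, 0],
)

```text
t: 17.38
tcp_pos: [0.5428, -0.073, 0.1075]
ee_rot: [[-0.998, 0.057, 0.001], [0.057, 0.998, -0.01], [-0.001, -0.01, -1.0]]
force: [-9.1, -21.8, 13.5]
grip_width: 0.0117
grip_force: 31.0
```

The force climbs while the bar hardly moves, so it is against its stop. A last look before handing in.

Run:
```python
from h import *; from plant import env
s=env.camera("scene");t=env.camera("top");st=env.observe();print(st["t"],st["force"],st["tcp_pos"])
o=np.zeros((600,800,3),np.uint8)
d=cv2.resize(s["image"][130:250,210:340],None,fx=4,fy=4,interpolation=cv2.INTER_CUBIC)[:,:,::-1];o[:480,:520]=d
e=cv2.resize(t["image"][160:220,205:275],None,fx=4,fy=4,interpolation=cv2.INTER_CUBIC)[:,:,::-1];o[:240,520:800]=e
cv2.imwrite("pics/f.png",o)
```

```text
17.4833 [ -8.6321 -21.2414  13.8392] [ 0.5428 -0.073   0.1075]
```

View pics/f.png

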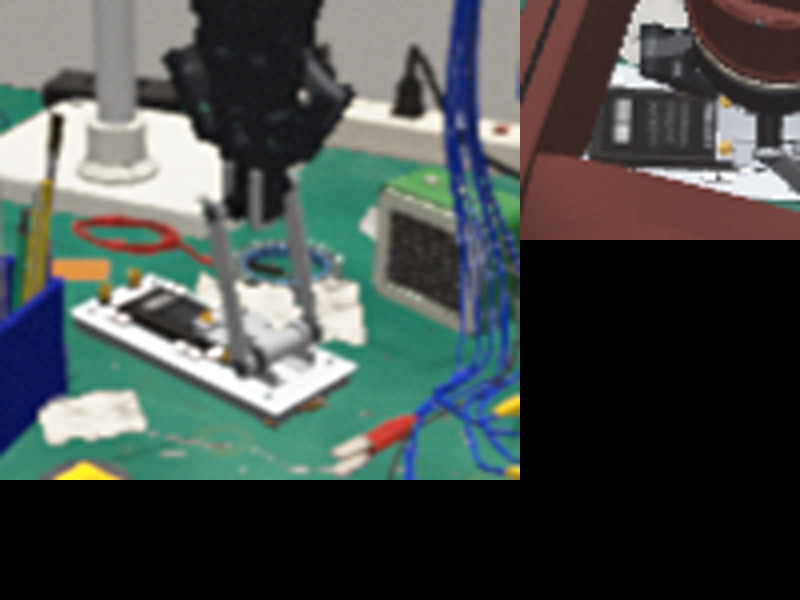

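The lever is over towards the battery, with its plates at about (225–310, 200–350) in the crop. The nose is down on the tab end, the battery lies flat in the pocket, and the gripper is still holding the bar. Handing in.

```bash
python3 -c "
from plant import env
print(env.hand_in())"
```

```text
the job is handed in; nothing more can be done
None
```

The battery is seated in the pocket with its tab in the gap towards the lever, and I handed the job in at about 17.5 s with the gripper still holding the lever against its stop; no verdict came back.

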